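# Set out the fittings for a grinder wheel change

### The arm

A 7-joint arm with a two-finger parallel gripper is mounted at the origin on the work surface. World frame = base frame: x ahead of the robot, y to its left, z up, the work surface at z = 0. Lengths are in m, angles in rad, forces in N, time in s.
With the tool pointing down it reaches from about 0.425 to 0.875 m from the base axis. Payload 4.7 kg.
Tool frame: the origin (TCP) lies between the finger pads; the fingertips stand 14 mm ahead of it and the grasp point (between the pads) lies 5 mm behind it; z points along the fingers, y is the line along which they close (so a half turn about z gives the same grasp; the last joint's range is limited). The gripper opens to 87 mm and grips with 3 to 60 N. Pads are 19 mm wide; open, the fingers measure 117 mm over their backs; the gripper's body (75 mm by 190 mm) begins 51 mm behind the grasp point.
Start: joints at [1.159, 0.321, -0.07, 1.45, 0.023, 1.371, -0.057], TCP at [0.268, -0.592, 0.237] pointing down, gripper open.
Joint ranges: [-2.86, 2.86], [-0.3, 2.09], [-1.38, 1.24], [0.06, 2.45], [-1.56, 4.7], [0.09, 2.05], [-2.69, 2.69]. Speed limits (rad/s): [2.57, 2.57, 3.14, 3.14, 3.14, 3.14, 3.14].

### API

Orientations are given as a 3x3 rotation matrix whose columns are the frame's x, y, z axes.
In Python, from bench import robot gives the robot as it stands.
- The arm moves only by the tool drive_tool, never from a script. Its argument "plan" is a list of rows, each a list of 7 numbers: the turn, a rotation vector about the tool's x, y, z in degrees, then the shift along the tool's x, y, z in cm, then the closure, from -1 (fully open) to 1 (shut). A call has exactly 8 rows; each row is the pose to reach, as a shift and turn from the pose commanded when the call began, along the tool's axes at that moment; what a row does not reach only later rows make up. A row lasts 1/8 s, in which the tool goes at most 62.5 mm and 10.7 degrees, less where a joint would pass 70% of its speed; a pose out of reach is approached as far as the arm can. A call with a gripper value outside its range is refused whole. The fingers move at their own pace and stop on an object; "force" is the grip in N (left out, the last holds). Time passes only in rows, so rows that repeat a pose let the fingers close, or fill a call up. It gives the time, the measured TCP pose, the force, the opening and the grip force at its end, in the units of the state.
- robot.get_obs(): the state, without advancing time (a new reading comes with each control period).
- robot.grab_frame(name): name is "scene" or "top" or "wrist"; returns the picture (420x560x3 uint8, blue, green, red); there is no depth.
- robot.camera_info(name): a dict with "vertical_fov" (degrees; the focal length in pixels is half the picture's height over the tangent of half this angle, whatever the lens; pixels are square), "cx", "cy" (the principal point, pixels), "R" (3x3) and "t" (3): a world point X has camera coordinates R X + t. Camera axes: x right, y down, z forward; pixel columns grow to the right and rows downward; lengths in m; the calibration is good to about 2 mm. A picture is of the moment at which its call begins: read the wrist's pose just before it. camera_info takes no time and is no camera call; for the wrist camera it gives the pose at the moment of the call.
- robot.job_done(): hands the job in; it is judged then, once.
The state is a dict: "time_s": time; "qpos": joint angles; "qvel": joint speeds; "joint_torque": joint torques, N m; "ee_pos": TCP position; "eef_rot": TCP orientation; "wrist_force": force on the tool from outside, world axes, zero at the start; "ft_torque": the same for the moment, N m; "opening": opening from 0.0 (shut) to 1.0 (fully open); "grasp_force": force on a finger pad.
Only numpy, scipy, OpenCV 4.12 (cv2) and the standard library are available. Lean on these libraries where they do the work, as an engineer would, in place of code of your own. Each camera call takes 0.05 s, during which the arm holds its last target. There are 200 camera calls.

### The job

Set out the grinder fittings on the cork pads for the wheel change: the steel flange, hub up, on the pad between the two wheels with the hexagon nut lying flat and centred on top of its hub; the T-shaped dresser, lying flat, on the end pad next to the grinding wheel; and the white spacer sleeve, standing on end, on the end pad next to the honing wheel. Centre each thing on its pad (the dresser by the middle of its length), and leave the oil bottle alone.

Things in the scene. Friction and masses are not known exactly. Their poses are not given: they have to be found in the camera images.
- grinding_wheel: Pale grinding wheel lying flat, the larger wheel, fixed: 110 mm diameter, 25 mm thick, brown card disc round its dark bore. Origin: centre of its underside, 4 mm above the bench; its top is 29 mm above the bench. It lies in a row, pad, wheel, pad, wheel, pad, about 107 mm centre to centre, roughly left to right (turned up to 0.1 rad); either wheel may be the left one.
- honing_wheel: Wooden honing wheel lying flat, the smaller and thicker wheel, fixed: 90 mm diameter, 30 mm thick. Origin: centre of its underside, 4 mm above the bench; its top is 34 mm above the bench. Gap between wheels and pads: at least 5 mm, mostly 12 to 30.
- pad_a: One of three alike square cork pads, 70 x 70 x 3 mm, fixed on a grey strip (90 mm wide, 530 mm long, 4 mm thick, fixed) that carries the whole row; two are at the ends of the row and one is between the wheels (a, b, c in any order). Origin: centre of its underside, 4 mm above the bench; its top is 7 mm above the bench.
- pad_b: One of three alike square cork pads, 70 x 70 x 3 mm, fixed on a grey strip (90 mm wide, 530 mm long, 4 mm thick, fixed) that carries the whole row; two are at the ends of the row and one is between the wheels (a, b, c in any order). Origin: centre of its underside, 4 mm above the bench; its top is 7 mm above the bench.
- pad_c: One of three alike square cork pads, 70 x 70 x 3 mm, fixed on a grey strip (90 mm wide, 530 mm long, 4 mm thick, fixed) that carries the whole row; two are at the ends of the row and one is between the wheels (a, b, c in any order). Origin: centre of its underside, 4 mm above the bench; its top is 7 mm above the bench.
- flange: Loose steel wheel flange: a round plate 62 mm in diameter and 10 mm thick with a round hub 36 mm in diameter and 12 mm high standing on it, 22 mm high in all, hub up, flat solid top. About 0.25 kg. Origin: centre of its underside; z points up through the hub. Starts on the bench, nearer the robot than the row.
- nut: Loose dark steel hexagon nut, 30 mm across the flats, 34.6 mm across the corners, 16 mm high, lying flat on the bench. About 70 g. Origin: centre of its underside; z up; x and the directions at 60 and 120 degrees from it are square to the flats.
- sleeve: Loose white plastic spacer sleeve, a round tube standing on end: 42 mm outside diameter, 24 mm bore, 32 mm high. About 50 g. Origin: centre of its underside; z up along the tube.
- dresser: Loose T-shaped steel wheel dresser lying flat on the bench, 77 mm long and 14 mm high: a square bar handle 14 mm wide, and at its +x end a cross-head 40 mm wide (along y) and 16 mm long. About 0.12 kg. Origin: underside, on the handle's centre line, midway along the length; the handle runs from x = -38 to x = +22 mm, the head from +22 to +38 mm. z up. Its centre of mass is at x = +8 mm.
- oil_bottle: Bystander: upright loose white oil bottle, 48 mm diameter, 120 mm high with black cap, to the left of the row (+y). Origin: centre of its underside. To be left alone.
Mind the look-alikes: they are no part of the job. What is shaped like the dresser but red is not meant.

How it is judged:
At the end, for the whole second after the job is handed in: Flange hub up within 12 mm of the centre of the pad between the wheels; nut flat on its hub within 8 mm; middle of the flat dresser within 15 mm of the end pad next to the grinding wheel; upright sleeve within 12 mm of the end pad next to the honing wheel; tilts under 0.1 rad, still ((horizontal distance between flange and pad_a below 0.012 m or horizontal distance between flange and pad_b below 0.012 m or horizontal distance between flange and pad_c below 0.012 m) and horizontal distance between each of flange, dresser and grinding_wheel below 0.15 m and horizontal distance between each of flange, sleeve and honing_wheel below 0.15 m and height (world z) of flange between 0.004 and 0.01 m and (horizontal distance between dresser and pad_a below 0.015 m or horizontal distance between dresser and pad_b below 0.015 m or horizontal distance between dresser and pad_c below 0.015 m) and horizontal distance between dresser and honing_wheel above 0.25 m and height (world z) of dresser between 0.004 and 0.01 m and (horizontal distance between sleeve and pad_a below 0.012 m or horizontal distance between sleeve and pad_b below 0.012 m or horizontal distance between sleeve and pad_c below 0.012 m) and horizontal distance between sleeve and grinding_wheel above 0.25 m and height (world z) of sleeve between 0.004 and 0.01 m and horizontal distance between nut and flange below 0.008 m and z of nut in the frame of flange between 0.019 and 0.025 m and angle between each of flange, nut, sleeve, dresser's own z axis and vertical below 0.1 rad and linear speed of each of flange, nut, sleeve, dresser below 0.02 m/s and angular speed of each of flange, nut, sleeve, dresser below 0.2 rad/s); the robot touches nothing.
It fails at once if the oil bottle is knocked over or shifted by more than 20 mm (distance of oil_bottle from where it was at the start of the episode above 0.02 m or angle between oil_bottle's own z axis and vertical above 0.3 rad).
It also fails if it takes over 83 s, if anything falls off the work surface, if the arm or the gripper's body presses on something with over 40 N, if the wrist force passes 120 N, or if a joint passes its speed limit or range.

## Working session

There is one attempt and no reset: what is moved stays moved. The work goes in short steps, Python scripts to look and compute and a tool call to move; the robot and the scene stay as the last step left them, time stands still between calls to the robot, and variables do not carry over. Pictures are saved under pics/ and viewed, at most 14 in all, crops included, and the job is handed in when it is done.

Besides the shell and the picture viewer there is one more tool, called after "Emit:" by a JSON object that holds its "op" and its "data", one argument or row to a line. drive_tool: Moves the arm, as the interface text tells. Its arguments: {"type":"object","properties":{"plan":{"type":"array"},"force":{"type":"number"}},"required":["plan"]}

```bash
mkdir -p pics; ls
python3 - <<'E'
from bench import robot
import cv2, numpy as np
o=robot.get_obs();print({k:np.round(v,3).tolist() for k,v in o.items()})
for n in("scene","top","wrist"):
    c=robot.camera_info(n);print(n,c['vertical_fov'],c['cx'],c['cy'],np.round(c['R'],3).tolist(),np.round(c['t'],3).tolist(), [k for k in c])
    cv2.imwrite(f"pics/{n}0.png",robot.grab_frame(n))
E
```

```text
pics
{'time_s': 0.0, 'qpos': [1.159, 0.322, -0.07, 1.452, 0.023, 1.371, -0.057], 'qvel': [-0.0, 0.0, 0.0, 0.0, -0.001, 0.001, -0.0], 'joint_torque': [0.0, -49.129, -0.404, -31.253, -0.064, 0.044, 0.0], 'ee_pos': [0.268, -0.592, 0.235], 'eef_rot': [[0.911, 0.413, -0.001], [0.413, -0.911, 0.002], [-0.0, -0.002, -1.0]], 'wrist_force': [0.208, 0.208, -0.754], 'ft_torque': [-0.015, -0.027, 0.034], 'grasp_force': 0.0, 'opening': 0.998}
scene 48.310656546025946 278.5663660458604 216.79409371395266 [[-0.586, 0.81, -0.008], [0.623, 0.444, -0.643], [-0.518, -0.382, -0.765]] [0.237, -0.304, 1.297] ['vertical_fov', 'cx', 'cy', 'R', 't']
top 55.50227141663339 275.5864193751061 210.19552118407327 [[0.025, -1.0, 0.013], [-0.997, -0.026, -0.07], [0.071, -0.011, -0.997]] [0.026, 0.47, 0.911] ['vertical_fov', 'cx', 'cy', 'R', 't']
wrist 66.1338709391199 283.9873565659885 205.8217826087406 [[0.413, -0.911, -0.002], [-0.871, -0.396, 0.29], [-0.265, -0.118, -0.957]] [-0.647, -0.035, 0.392] ['vertical_fov', 'cx', 'cy', 'R', 't']
```

View pics/top0.png

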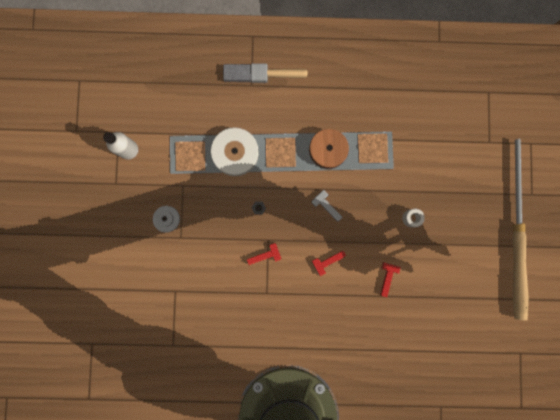

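View pics/scene0.png

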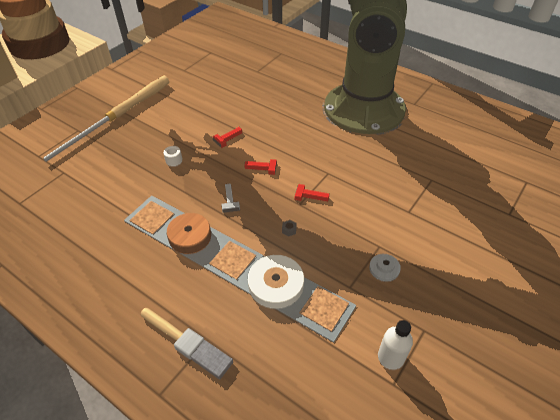

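The top view shows the row, left to right: left pad (190,155), grinding wheel (235,151), middle pad (281,152), honing wheel (329,148) and right pad (373,149). The loose things are the flange (166,219), nut (259,208), grey dresser (327,206), sleeve (414,218) and bottle (122,146). The scene view agrees. I'll enlarge both.

Run:
```python
import cv2
def crop(n,x0,y0,x1,y1,s,out):
    i=cv2.imread(f"pics/{n}.png")[y0:y1,x0:x1]
    i=cv2.resize(i,None,fx=s,fy=s,interpolation=cv2.INTER_CUBIC)
    i=cv2.convertScaleAbs(i,alpha=1.4,beta=15)
    for x in range((x0+9)//10*10,x1,10):
        cv2.line(i,((x-x0)*s,0),((x-x0)*s,12 if x%50==0 else 5),(0,255,255),1)
        if x%20==0: cv2.putText(i,str(x),((x-x0)*s-10,22),0,.35,(0,255,255),1)
    for y in range((y0+9)//10*10,y1,10):
        cv2.line(i,(0,(y-y0)*s),(5,(y-y0)*s),(0,255,255),1)
        cv2.putText(i,str(y),(7,(y-y0)*s+4),0,.35,(0,255,255),1)
    cv2.imwrite(f"pics/{out}.png",i)
crop("top0",150,125,300,237,5,"tl"); crop("top0",290,125,440,237,5,"tr")
crop("scene0",120,135,420,345,2,"sc") if 0 else crop("scene0",120,140,260,280-30,5,"sl")
crop("scene0",250,210,410,330,5,"sr")
```

```text
(no output)
```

View pics/tl.png

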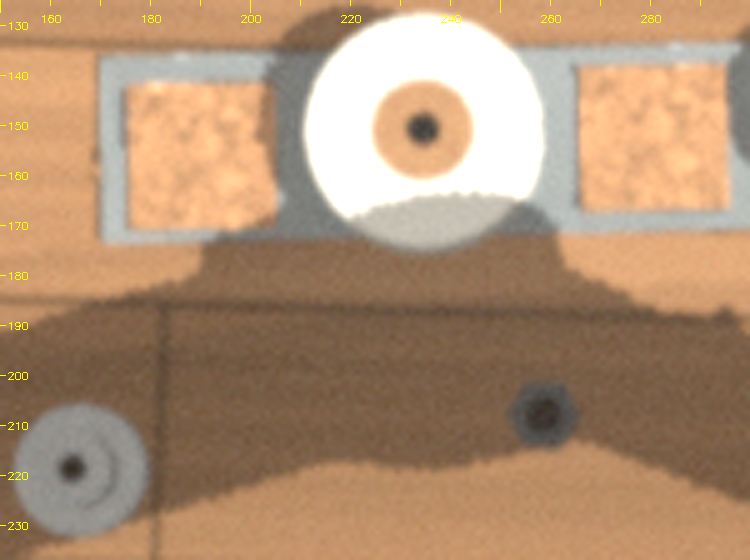

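View pics/tr.png

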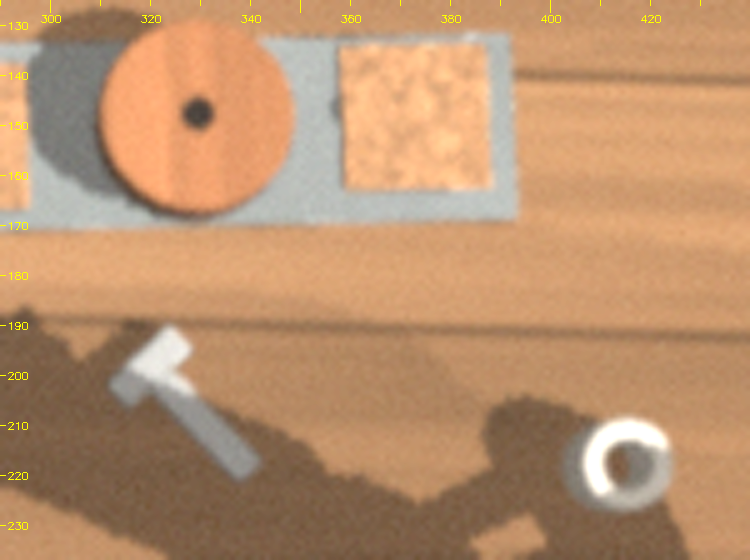

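View pics/sl.png

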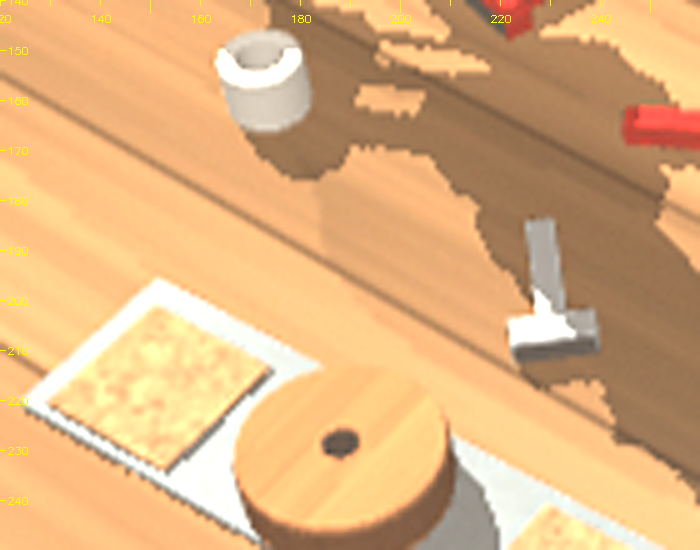

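View pics/sr.png

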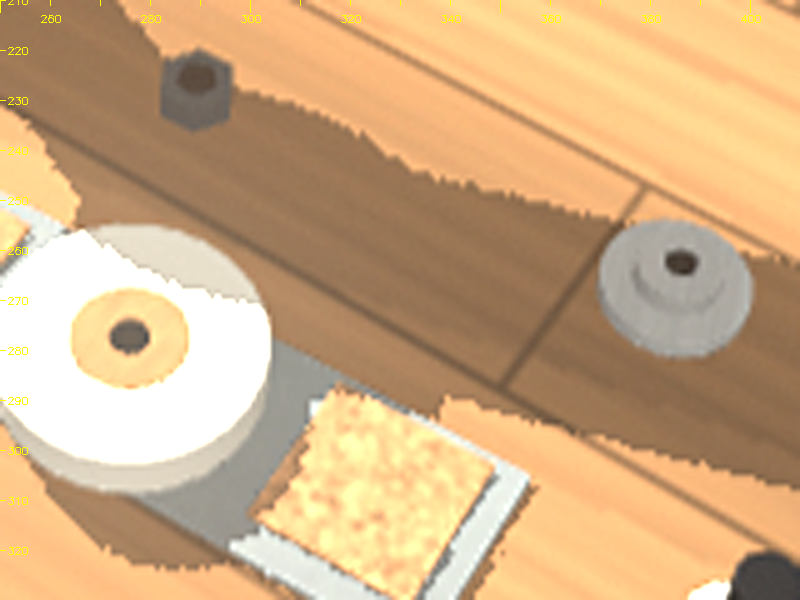

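The crops show clear bores and pad corners, and I've read their pixel positions off. Next I triangulate and check the heights.

```bash
cat > h.py <<'E'
from bench import robot
import numpy as np, cv2
def cam(n):
    c=robot.camera_info(n); f=210/np.tan(np.radians(c['vertical_fov']/2))
    K=np.array([[f,0,c['cx']],[0,f,c['cy']],[0,0,1]]); return K,np.array(c['R']),np.array(c['t'])
def tri(views):  # [(cam,(u,v))]
    A=[];b=[]
    for (K,R,t),p in views:
        d=R.T@np.linalg.solve(K,[*p,1]); d/=np.linalg.norm(d); P=np.eye(3)-np.outer(d,d); A.append(P); b.append(P@(-R.T@t))
    X=np.linalg.lstsq(np.vstack(A),np.hstack(b),rcond=None)[0]
    return X
def onz(c,p,z):
    K,R,t=c; d=R.T@np.linalg.solve(K,[*p,1]); o=-R.T@t; return o+d*(z-o[2])/d[2]
E
python3 - <<'E'
from h import *
T,S=cam("top"),cam("scene")
pts={'sleeve .032':((415.5,217.8),(172,151.4)),'dresser .014':((329,207.6),(229.6,196.2)),'drhead':((318,196),(231.2,208)),'drtail':((340.2,219.2),(228,184.4)),
'padR .007':((373.2,148.3),(152.2,217.4)),'hone .034':((329.6,147.6),(188,228.6)),'nut .016':((258.6,207.8),(289.4,225.6)),
'flange .022':((164.2,218.6),(386.4,262.6)),'grind .029':((234.8,150.8),(276,277.2)),'padL .007':((190,156.2),(325,308.6))}
for k,(a,b) in pts.items():
    z=float(k.split()[1]) if ' ' in k else .014
    print(k,np.round(tri([(T,a),(S,b)]),4),np.round(onz(T,a,z),4),np.round(onz(S,b,z),4))
print('padM',onz(T,(280.6,152.4),.007))
E
```

```text
sleeve .032 [ 0.4592 -0.284   0.0254] [ 0.4594 -0.2826  0.032 ] [ 0.4634 -0.2767  0.032 ]
dresser .014 [ 0.4791 -0.0865  0.0054] [ 0.4791 -0.0863  0.014 ] [ 0.4842 -0.0797  0.014 ]
drhead [ 0.5057 -0.0599  0.0066] [ 0.5057 -0.0601  0.014 ] [ 0.5097 -0.054   0.014 ]
drtail [ 0.4525 -0.1134  0.0058] [ 0.4527 -0.1129  0.014 ] [ 0.4577 -0.1066  0.014 ]
padR .007 [ 0.625  -0.1913 -0.0012] [ 0.624  -0.1905  0.007 ] [ 0.6282 -0.1833  0.007 ]
hone .034 [ 0.617  -0.0826  0.0293] [ 0.6165 -0.0826  0.034 ] [ 0.619  -0.0786  0.034 ]
nut .016 [0.4742 0.0786 0.0111] [0.4743 0.0778 0.016 ] [0.4771 0.0814 0.016 ]
flange .022 [0.4433 0.2953 0.0172] [0.4433 0.2937 0.022 ] [0.4465 0.2965 0.022 ]
grind .029 [0.6044 0.1374 0.0245] [0.604  0.1361 0.029 ] [0.6062 0.14   0.029 ]
padL .007 [ 0.5941  0.2458 -0.0007] [0.593  0.2435 0.007 ] [0.5976 0.2483 0.007 ]
padM [0.60801058 0.02967754 0.007     ]
```

The heights come out about 6 mm low throughout, which is scene camera bias, but the plan positions agree. The sleeve is nearest, so I go above it first and refine the position with the wrist camera.

Emit:
{"op": "drive_tool", "data": {
  "plan": [
    [0,0,-10,4,-2.7,0.5,-1],
    [0,0,-20,8,-5.4,1,-1],
    [0,0,-30,12.5,-8.3,1.7,-1],
    [0,0,-40,17.5,-11.5,2.3,-1],
    [0,0,-50,22.5,-15,3,-1],
    [0,0,-60,27,-18,4,-1],
    [0,0,-65.6,30.2,-20.2,4.5,-1],
    [0,0,-65.6,30.2,-20.2,4.5,-1]
  ],
  "force": 30
}}

```text
time_s: 1.15
ee_pos: [0.4617, -0.2791, 0.1911]
eef_rot: [[-0.007, 1.0, -0.0], [1.0, 0.007, 0.002], [0.002, -0.0, -1.0]]
wrist_force: [0.5, 0.3, 0.9]
opening: 0.999
grasp_force: 0.0
```

```bash
cat >> h.py <<'E'
def snap(name):
    o=robot.get_obs(); c=cam("wrist"); i=robot.grab_frame("wrist")
    cv2.imwrite(f"pics/{name}.png",i); np.savez(f"pics/{name}.npz",K=c[0],R=c[1],t=c[2])
    print(name,'t',round(float(o['time_s']),2),'tcp',np.round(o['ee_pos'],4),'q7',round(float(o['qpos'][6]),2),'\n',np.round(o['eef_rot'],3).tolist())
def ld(name):
    d=np.load(f"pics/{name}.npz"); return d['K'],d['R'],d['t']
def grid(name,s=1.4):
    i=cv2.resize(cv2.imread(f"pics/{name}.png"),None,fx=s,fy=s,interpolation=cv2.INTER_CUBIC)
    for x in range(0,560,20):
        cv2.line(i,(int(x*s),0),(int(x*s),10 if x%100 else 18),(0,255,255),1)
        if x%100==0: cv2.putText(i,str(x),(int(x*s),30),0,.4,(0,255,255),1)
    for y in range(0,420,20):
        cv2.line(i,(0,int(y*s)),(10 if y%100 else 18,int(y*s)),(0,255,255),1)
        if y%100==0: cv2.putText(i,str(y),(20,int(y*s)+4),0,.4,(0,255,255),1)
    cv2.imwrite(f"pics/{name}_g.png",i)
E
python3 -c "
from h import *
snap('w1'); grid('w1')"
```

```text
w1 t 1.15 tcp [ 0.4617 -0.2791  0.1911] q7 0.46 
 [[-0.007, 1.0, -0.0], [1.0, 0.007, 0.002], [0.002, -0.0, -1.0]]
```

View pics/w1_g.png

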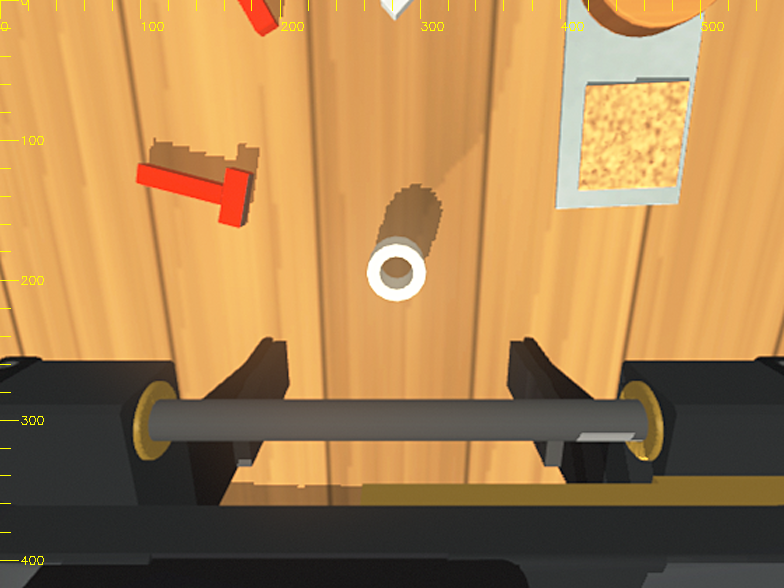

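The wrist view shows the sleeve's top ring centred at (283,194) and the right pad at (453.6,96.8), with the fingers in the lower part.

```bash
python3 -c "
from h import *
c=ld('w1');T=cam('top')
print('sleeve',onz(c,(282.9,193.6),.032),tri([(c,(282.9,193.6)),(T,(415.5,217.8))]))
print('padR',onz(c,(453.6,96.8),.007),tri([(c,(453.6,96.8)),(T,(373.2,148.3))]))
print(-c[1].T@c[2])
"
```

```text
sleeve [ 0.46000841 -0.27812402  0.032     ] [ 0.45885736 -0.2715041   0.06027126]
padR [ 0.62645737 -0.18568287  0.007     ] [ 0.62033931 -0.18658517  0.02041323]
[ 0.46031821 -0.19779781  0.3399228 ]
```

Emit:
{"op": "drive_tool", "data": {
  "plan": [
    [0,0,0,0,0,3,-1],
    [0,0,0,0.1,-0.1,6,-1],
    [0,0,0,0.1,-0.2,9,-1],
    [0,0,0,0.1,-0.2,11,-1],
    [0,0,0,0.1,-0.2,11,-1],
    [0,0,0,0.1,-0.2,11,-1],
    [0,0,0,0.1,-0.2,11,-1],
    [0,0,0,0.1,-0.2,11,-1]
  ]
}}

```text
time_s: 2.2
ee_pos: [0.4585, -0.2827, 0.0824]
eef_rot: [[0.0, 1.0, 0.001], [1.0, -0.0, -0.001], [-0.001, 0.001, -1.0]]
wrist_force: [-0.4, 0.2, 0.3]
opening: 1.0
grasp_force: 0.0
```

```bash
python3 -c "
from h import *
snap('w2')
def ring(n):
    i=cv2.imread(f'pics/{n}.png'); m=((i.min(2)>225)*255).astype('uint8'); m[:150]=0;m[270:]=0
    k,l,s,c=cv2.connectedComponentsWithStats(m); j=1+np.argmax(s[1:,4]); print(s[j]); return (s[j][0]+s[j][2]/2-.5,s[j][1]+s[j][3]/2-.5)
a,b=ring('w1'),ring('w2');print(a,b)
print(tri([(ld('w1'),a),(ld('w2'),b)]),onz(ld('w1'),a,.032),onz(ld('w2'),b,.032))
grid('w2',1)
"
```

```text
w2 t 2.2 tcp [ 0.4585 -0.2827  0.0824] q7 0.41 
 [[0.0, 1.0, 0.001], [1.0, -0.0, -0.001], [-0.001, 0.001, -1.0]]
[262 175  42  40 827]
[ 256  202   63   58 1787]
(np.float64(282.5), np.float64(194.5)) (np.float64(287.0), np.float64(230.5))
[ 0.45971283 -0.2797598   0.02924127] [ 0.4596192  -0.27904378  0.032     ] [ 0.45978037 -0.27867054  0.032     ]
```

View pics/w2_g.png

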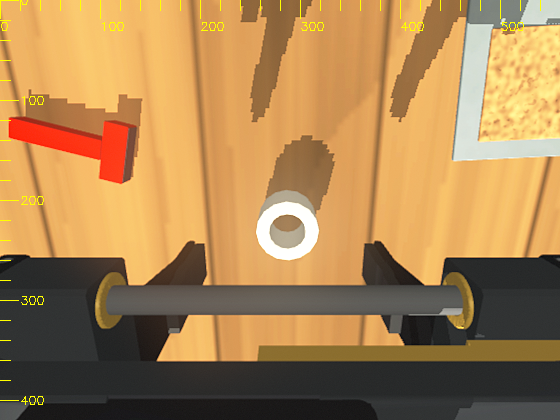

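Triangulation puts the sleeve at (0.460, -0.279) with its top at 0.029, against 0.032 in the text, so I descend and grasp.

Emit:
{"op": "drive_tool", "data": {
  "plan": [
    [0,0,0,0.3,0.1,2.5,-1],
    [0,0,0,0.3,0.1,4.8,-1],
    [0,0,0,0.3,0.1,6.1,-1],
    [0,0,0,0.3,0.1,6.1,-1],
    [0,0,0,0.3,0.1,6.1,1],
    [0,0,0,0.3,0.1,6.1,1],
    [0,0,0,0.3,0.1,6.1,1],
    [0,0,0,0.3,0.1,6.1,1]
  ],
  "force": 20
}}

```text
time_s: 3.25
ee_pos: [0.4592, -0.2794, 0.0209]
eef_rot: [[0.0, 1.0, 0.0], [1.0, -0.0, -0.0], [-0.0, 0.0, -1.0]]
wrist_force: [-1.0, -0.4, -0.2]
opening: 0.631
grasp_force: 0.0
```

Emit:
{"op": "drive_tool", "data": {
  "plan": [
    [0,0,0,0,0,0,1],
    [0,0,0,0,0,0,1],
    [0,0,0,0,0,0,1],
    [0,0,0,0,0,0,1],
    [0,0,0,0,0,-1.5,1],
    [0,0,0,0,0,-4,1],
    [0,0,0,0,0,-7,1],
    [0,0,0,0,0,-9,1]
  ]
}}

```text
time_s: 4.25
ee_pos: [0.4597, -0.2796, 0.1129]
eef_rot: [[-0.0, 1.0, 0.002], [1.0, 0.0, -0.001], [-0.001, 0.002, -1.0]]
wrist_force: [0.6, 0.5, -0.6]
opening: 0.474
grasp_force: 20.0
```

Emit:
{"op": "drive_tool", "data": {
  "plan": [
    [0,0,0,1.2,2.1,-0.5,1],
    [0,0,0,3,5.5,-0.5,1],
    [0,0,0,5,9,-0.5,1],
    [0,0,0,7,12.5,-0.5,1],
    [0,0,0,8.6,15.5,-0.3,1],
    [0,0,0,9.3,16.7,0,1],
    [0,0,0,9.3,16.7,0,1],
    [0,0,0,9.3,16.7,0,1]
  ]
}}

```text
time_s: 5.25
ee_pos: [0.6248, -0.1879, 0.1105]
eef_rot: [[0.002, 1.0, -0.001], [1.0, -0.002, -0.001], [-0.001, -0.001, -1.0]]
wrist_force: [0.3, -0.3, -0.9]
opening: 0.48
grasp_force: 20.0
```

```bash
python3 -c "
from h import *
snap('w3');grid('w3')"
```

```text
w3 t 5.25 tcp [ 0.6248 -0.1879  0.1105] q7 0.1 
 [[0.002, 1.0, -0.001], [1.0, -0.002, -0.001], [-0.001, -0.001, -1.0]]
```

View pics/w3_g.png

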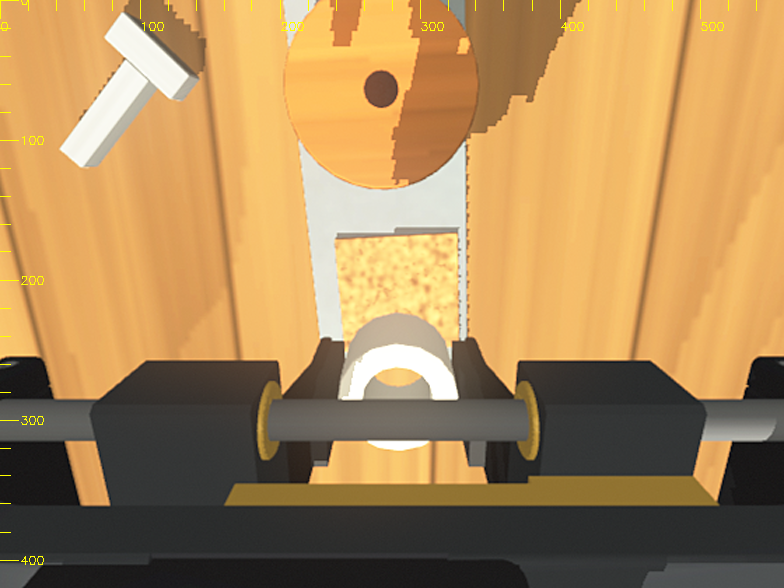

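The view shows the sleeve held over the right pad, whose far edge runs from (240,170.7) to (327,167). The honing bore is at (272,63.6) and the dresser is at upper left.

```bash
python3 -c "
from h import *
c=ld('w3')
a=onz(c,(240,170.7),.007);b=onz(c,(327.1,167.1),.007);e=b-a;print(a,b,np.linalg.norm(e))
n=np.array([e[1],-e[0],0])/np.linalg.norm(e); n*=-np.sign(n[1]);print('padR',(a+b)/2+.035*n)
print('hone',onz(c,(272.1,63.6),.034))
h=onz(c,(156/1.4,47/1.4),.014);t=onz(c,(71/1.4,156/1.4),.014);print('dresser',h,t,(h+t)/2,np.linalg.norm(h-t))
"
```

```text
[ 0.58920616 -0.15385546  0.007     ] [ 0.65800949 -0.15111674  0.007     ] 0.06885781973987844
padR [ 0.6249999  -0.18745841  0.007     ]
hone [ 0.61652505 -0.07906113  0.034     ]
dresser [ 0.50624132 -0.05751221  0.014     ] [ 0.45384273 -0.10849241  0.014     ] [ 0.48004203 -0.08300231  0.014     ] 0.07310672191097006
```

Emit:
{"op": "drive_tool", "data": {
  "plan": [
    [0,0,0,0,0,2.5,1],
    [0,0,0,0,0,5,1],
    [0,0,0,0,0,7,1],
    [0,0,0,0,0,8,1],
    [0,0,0,0,0,8.25,1],
    [0,0,0,0,0,8.25,1],
    [0,0,0,0,0,8.25,-0.3],
    [0,0,0,0,0,8.25,-0.3]
  ]
}}

```text
time_s: 6.3
ee_pos: [0.6266, -0.1864, 0.0288]
eef_rot: [[0.0, 1.0, 0.001], [1.0, -0.0, -0.001], [-0.001, 0.001, -1.0]]
wrist_force: [0.5, -0.2, 1.0]
opening: 0.607
grasp_force: 0.0
```

Emit:
{"op": "drive_tool", "data": {
  "plan": [
    [0,0,0,0,0,-2.5,-0.4],
    [0,0,0,0,0,-6,-0.4],
    [0,0,0,1,-1.5,-9.5,-0.4],
    [0,0,10,3.5,-4.7,-10,-0.4],
    [0,0,20,6.5,-8.5,-10,-0.4],
    [0,0,30,9,-12,-10,-0.4],
    [0,0,40,10.7,-14.2,-10,-0.4],
    [0,0,45,10.7,-14.2,-10,-0.4]
  ]
}}

```text
time_s: 7.3
ee_pos: [0.4828, -0.0778, 0.1286]
eef_rot: [[0.708, 0.706, 0.0], [0.706, -0.708, -0.001], [-0.001, 0.001, -1.0]]
wrist_force: [0.8, -1.1, -0.0]
opening: 0.699
grasp_force: 0.0
```

Emit:
{"op": "drive_tool", "data": {
  "plan": [
    [0,0,0,0,0,0,-0.4],
    [0,0,0,0,0,0,-0.4],
    [0,0,0,0,0,0,-0.4],
    [0,0,0,0,0,0,-0.4],
    [0,0,0,0,0,0,-0.4],
    [0,0,0,0,0,0,-0.4],
    [0,0,0,0,0,0,-0.4],
    [0,0,0,0,0,0,-0.4]
  ]
}}

```text
time_s: 8.3
ee_pos: [0.484, -0.0793, 0.128]
eef_rot: [[0.707, 0.707, -0.0], [0.707, -0.707, -0.0], [-0.0, 0.0, -1.0]]
wrist_force: [-1.0, 0.3, -0.0]
opening: 0.705
grasp_force: 0.0
```

```bash
python3 -c "
from h import *
snap('w4');grid('w4');cv2.imwrite('pics/top4.png',robot.grab_frame('top'))"
```

```text
w4 t 8.3 tcp [ 0.484  -0.0793  0.128 ] q7 -0.71 
 [[0.707, 0.707, -0.0], [0.707, -0.707, -0.0], [-0.0, 0.0, -1.0]]
```

View pics/w4_g.png

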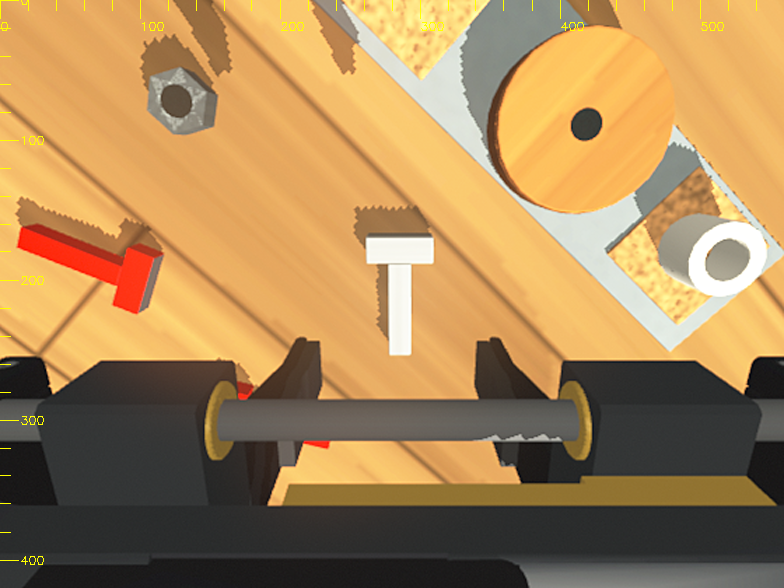

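The wrist view shows the sleeve upright on the right pad. The dresser is aligned with the tool, head edge at (285.7,169) and tail at (285.7,253.6), and the nut bore is at (125.7,72).

```bash
python3 -c "
from h import *
c=ld('w4');w=ld('w3')
h=onz(c,(285.7,169),.014);t=onz(c,(285.5,253.6),.014);print('dresser',h,t,(h+t)/2,np.linalg.norm(h-t))
print('mid2view',tri([(c,(285.7,169)),(w,(156/1.4,47/1.4))]),tri([(c,(285.5,253.6)),(w,(71/1.4,156/1.4))]))
print('nut',onz(c,(125.7,72.1),.016),'hone',onz(c,(418.6,88.6),.034),tri([(c,(418.6,88.6)),(w,(272.1,63.6))]))
T=cam('top');h=[-.031,.437]
"
```

```text
dresser [ 0.50691993 -0.05614575  0.014     ] [ 0.45300791 -0.10993792  0.014     ] [ 0.47996392 -0.08304183  0.014     ] 0.07615840707904183
mid2view [ 0.50629328 -0.05681712  0.01297654] [ 0.45390511 -0.10898135  0.01504784]
nut [0.47416995 0.08103864 0.016     ] hone [ 0.61661033 -0.07935423  0.034     ] [ 0.61649243 -0.07917621  0.03453898]
```

Emit:
{"op": "drive_tool", "data": {
  "plan": [
    [0,0,0,0,0,3,0.2],
    [0,0,0,0,0,6.5,0.2],
    [0,0,0,0,0,9.5,0.2],
    [0,0,0,0,0,11.1,0.2],
    [0,0,0,0,0,11.1,0.2],
    [0,0,0,0,0,11.1,1],
    [0,0,0,0,0,11.1,1],
    [0,0,0,0,0,11.1,1]
  ],
  "force": 35
}}

```text
time_s: 9.4
ee_pos: [0.4846, -0.0795, 0.0177]
eef_rot: [[0.707, 0.707, 0.001], [0.707, -0.707, -0.001], [0.0, 0.001, -1.0]]
wrist_force: [-1.1, -0.5, 2.7]
opening: 0.154
grasp_force: 35.0
```

Emit:
{"op": "drive_tool", "data": {
  "plan": [
    [0,0,0,0,0,0,1],
    [0,0,0,0,0,0,1],
    [0,0,0,0,0,0,1],
    [0,0,0,0,0,-1,1],
    [0,0,0,0,0,-4,1],
    [0,0,0,0,0,-8,1],
    [0,0,0,0,0,-10,1],
    [0,0,0,0,0,-10,1]
  ]
}}

```text
time_s: 10.4
ee_pos: [0.4851, -0.0794, 0.1186]
eef_rot: [[0.707, 0.707, 0.003], [0.707, -0.707, -0.001], [0.001, 0.003, -1.0]]
wrist_force: [0.1, -0.5, -1.5]
opening: 0.161
grasp_force: 35.0
```

Emit:
{"op": "drive_tool", "data": {
  "plan": [
    [0,0,-4,2,-1,-1,1],
    [0,0,-12,6.5,-3.2,-1.5,1],
    [0,0,-20,12,-6,-2,1],
    [0,0,-28,17.5,-8.8,-2,1],
    [0,0,-36,23,-11.5,-2,1],
    [0,0,-43,28,-14,-2,1],
    [0,0,-49,31.3,-15.7,-2,1],
    [0,0,-49,31.3,-15.7,-2,1]
  ]
}}

```text
time_s: 11.4
ee_pos: [0.5922, 0.2593, 0.1357]
eef_rot: [[-0.079, 0.997, -0.003], [0.997, 0.079, 0.004], [0.004, -0.003, -1.0]]
wrist_force: [-0.6, 0.2, -1.1]
opening: 0.157
grasp_force: 35.0
```

Emit:
{"op": "drive_tool", "data": {
  "plan": [
    [0,0,0,0,0,0,1],
    [0,0,0,0,0,0,1],
    [0,0,0,0,0,0,1],
    [0,0,0,0,0,0,1],
    [0,0,0,0,0,0,1],
    [0,0,0,0,0,0,1],
    [0,0,0,0,0,0,1],
    [0,0,0,0,0,0,1]
  ]
}}

```text
time_s: 12.4
ee_pos: [0.5944, 0.2531, 0.137]
eef_rot: [[-0.07, 0.998, -0.0], [0.998, 0.07, -0.0], [-0.0, -0.0, -1.0]]
wrist_force: [-0.3, -0.8, -0.7]
opening: 0.154
grasp_force: 35.0
```

```bash
python3 -c "
from h import *
snap('w5');grid('w5')"
```

```text
w5 t 12.4 tcp [0.5944 0.2531 0.137 ] q7 -0.6 
 [[-0.07, 0.998, -0.0], [0.998, 0.07, -0.0], [-0.0, -0.0, -1.0]]
```

View pics/w5_g.png

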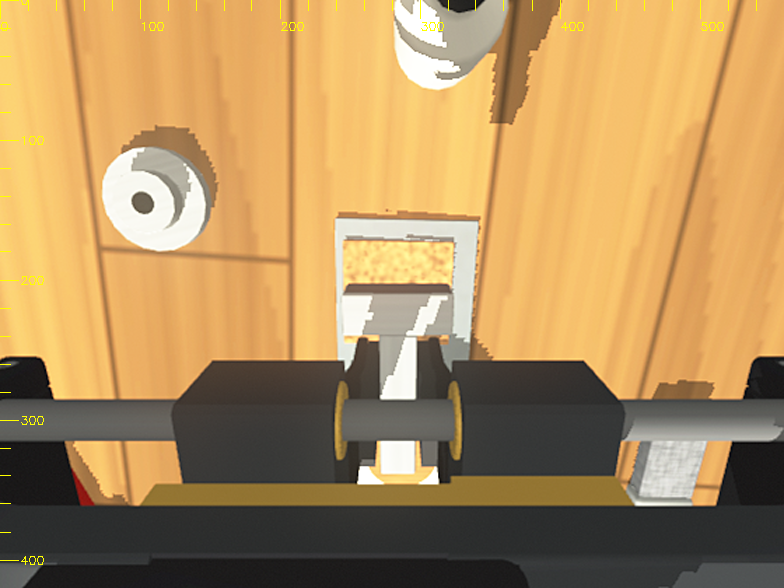

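The view shows the dresser held level over the left pad, with the pad's far edge from (246.4,171.4) to (322.9,172.1). The flange bore is at (102,145) and the bottle is well clear.

```bash
python3 -c "
from h import *
c=ld('w5')
a=onz(c,(246.4,171.4),.007);b=onz(c,(322.9,172.1),.007);e=b-a;print(a,b,np.linalg.norm(e))
n=np.array([e[1],-e[0],0])/np.linalg.norm(e); n*=-np.sign(n[1]);print('padL',(a+b)/2+.035*n)
print('flange',onz(c,(102.1,145),.022))
"
```

```text
[0.559007   0.27916738 0.007     ] [0.62582625 0.28318876 0.007     ] 0.06694015716629188
padL [0.59451922 0.24624128 0.007     ]
flange [0.44351365 0.29565175 0.022     ]
```

Emit:
{"op": "drive_tool", "data": {
  "plan": [
    [0,0,0,-0.1,0,3,1],
    [0,0,0,-0.1,0,6.5,1],
    [0,0,0,-0.1,0,9.5,1],
    [0,0,0,-0.1,0,10.8,1],
    [0,0,0,-0.1,0,11.2,1],
    [0,0,0,-0.1,0,11.2,1],
    [0,0,0,-0.1,0,11.2,0.2],
    [0,0,0,-0.1,0,11.2,0.2]
  ]
}}

```text
time_s: 13.45
ee_pos: [0.5953, 0.2525, 0.0262]
eef_rot: [[-0.07, 0.998, 0.002], [0.998, 0.07, 0.001], [0.001, 0.002, -1.0]]
wrist_force: [0.4, 0.3, 0.4]
opening: 0.302
grasp_force: 0.0
```

Emit:
{"op": "drive_tool", "data": {
  "plan": [
    [0,0,0,0,0,-3,0.1],
    [0,0,0,0,0,-7,0],
    [0,0,0,0.5,-1.5,-10,-0.3],
    [0,0,0,2,-5,-10,-0.3],
    [0,0,0,3.8,-10,-10,-0.3],
    [0,0,0,5,-14,-10,-0.3],
    [0,0,0,5.4,-14.8,-10,-0.3],
    [0,0,0,5.4,-14.8,-10,-0.3]
  ]
}}

```text
time_s: 14.45
ee_pos: [0.4435, 0.2959, 0.1257]
eef_rot: [[-0.07, 0.998, 0.002], [0.998, 0.07, -0.0], [-0.0, 0.002, -1.0]]
wrist_force: [0.7, -0.6, 0.6]
opening: 0.649
grasp_force: 0.0
```

Emit:
{"op": "drive_tool", "data": {
  "plan": [
    [0,0,0,0,0,1,-0.3],
    [0,0,0,0,0,3,-0.3],
    [0,0,0,0,0,4,-0.3],
    [0,0,0,0,0,4,-0.3],
    [0,0,0,0,0,4,-0.3],
    [0,0,0,0,0,4,-0.3],
    [0,0,0,0,0,4,-0.3],
    [0,0,0,0,0,4,-0.3]
  ]
}}

```text
time_s: 15.45
ee_pos: [0.4432, 0.2956, 0.0853]
eef_rot: [[-0.07, 0.998, 0.001], [0.998, 0.07, 0.0], [-0.0, 0.001, -1.0]]
wrist_force: [0.0, -0.0, 0.2]
opening: 0.654
grasp_force: 0.0
```

```bash
python3 -c "
from h import *
snap('w6');grid('w6')"
```

```text
w6 t 15.45 tcp [0.4432 0.2956 0.0853] q7 -0.76 
 [[-0.07, 0.998, 0.001], [0.998, 0.07, 0.0], [-0.0, 0.001, -1.0]]
```

View pics/w6_g.png

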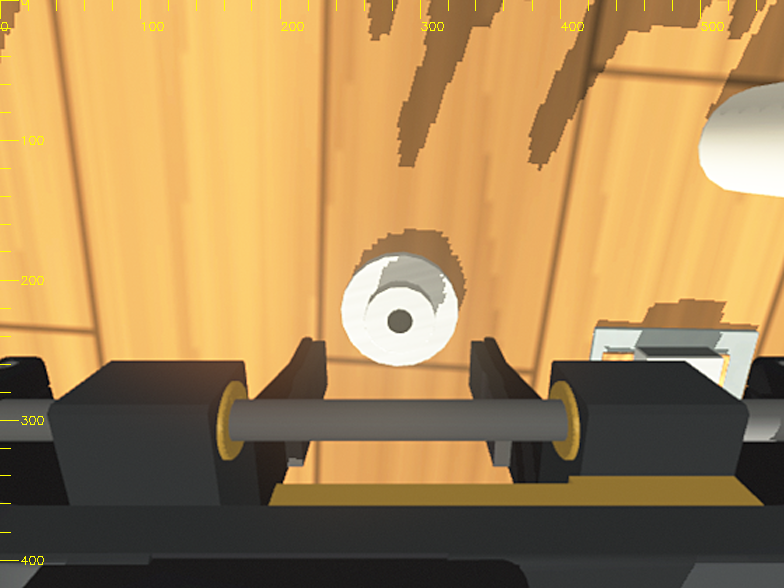

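The flange bore is at (285.7,229.3), centred between the fingers. I check its height against the w5 view.

```bash
python3 -c "
from h import *
c=ld('w6');w=ld('w5');print(onz(c,(285.7,229.3),.022),tri([(c,(285.7,229.3)),(w,(102.1,145))]))"
```

```text
[0.44380565 0.29571365 0.022     ] [0.4437654  0.29578124 0.02238267]
```

Emit:
{"op": "drive_tool", "data": {
  "plan": [
    [0,0,0,0,0,2,-0.3],
    [0,0,0,0,0,4.2,-0.3],
    [0,0,0,0,0,5.5,-0.3],
    [0,0,0,0,0,5.85,-0.3],
    [0,0,0,0,0,5.85,-0.3],
    [0,0,0,0,0,5.85,1],
    [0,0,0,0,0,5.85,1],
    [0,0,0,0,0,5.85,1]
  ],
  "force": 50
}}

```text
time_s: 16.5
ee_pos: [0.4435, 0.2957, 0.0269]
eef_rot: [[-0.07, 0.998, 0.001], [0.998, 0.07, 0.0], [0.0, 0.001, -1.0]]
wrist_force: [0.3, -0.5, 0.7]
opening: 0.399
grasp_force: 50.3
```

Emit:
{"op": "drive_tool", "data": {
  "plan": [
    [0,0,0,0,0,0,1],
    [0,0,0,0,0,0,1],
    [0,0,0,0,0,0,1],
    [0,0,0,0,0,-0.5,1],
    [0,0,0,0,0,-3,1],
    [0,0,0,0,0,-7,1],
    [0,0,0,0,0,-10,1],
    [0,0,0,0,0,-10,1]
  ]
}}

```text
time_s: 17.5
ee_pos: [0.4439, 0.2964, 0.1281]
eef_rot: [[-0.07, 0.998, 0.003], [0.998, 0.07, 0.001], [0.001, 0.003, -1.0]]
wrist_force: [-0.3, 0.5, -2.9]
opening: 0.395
grasp_force: 50.0
```

Emit:
{"op": "drive_tool", "data": {
  "plan": [
    [0,0,0,-2,1.1,0,1],
    [0,0,0,-6,3.2,0,1],
    [0,0,0,-11,5.9,0,1],
    [0,0,0,-16,8.6,0,1],
    [0,0,0,-21,11.2,0,1],
    [0,0,0,-25,13.4,0,1],
    [0,0,0,-27.4,14.7,0,1],
    [0,0,0,-27.4,14.7,0,1]
  ]
}}

```text
time_s: 18.5
ee_pos: [0.6086, 0.0304, 0.1247]
eef_rot: [[-0.066, 0.998, -0.003], [0.998, 0.066, -0.0], [0.0, -0.003, -1.0]]
wrist_force: [0.0, 0.8, -1.7]
opening: 0.395
grasp_force: 50.0
```

Emit:
{"op": "drive_tool", "data": {
  "plan": [
    [0,0,0,0,0,0,1],
    [0,0,0,0,0,0,1],
    [0,0,0,0,0,0,1],
    [0,0,0,0,0,0,1],
    [0,0,0,0,0,0,1],
    [0,0,0,0,0,0,1],
    [0,0,0,0,0,0,1],
    [0,0,0,0,0,0,1]
  ]
}}

```text
time_s: 19.5
ee_pos: [0.6088, 0.0325, 0.1265]
eef_rot: [[-0.07, 0.998, -0.0], [0.998, 0.07, -0.0], [-0.0, -0.0, -1.0]]
wrist_force: [0.1, 0.9, -2.8]
opening: 0.394
grasp_force: 50.0
```

```bash
python3 -c "
from h import *
snap('w7');grid('w7')"
```

```text
w7 t 19.5 tcp [0.6088 0.0325 0.1265] q7 -0.21 
 [[-0.07, 0.998, -0.0], [0.998, 0.07, -0.0], [-0.0, -0.0, -1.0]]
```

View pics/w7_g.png

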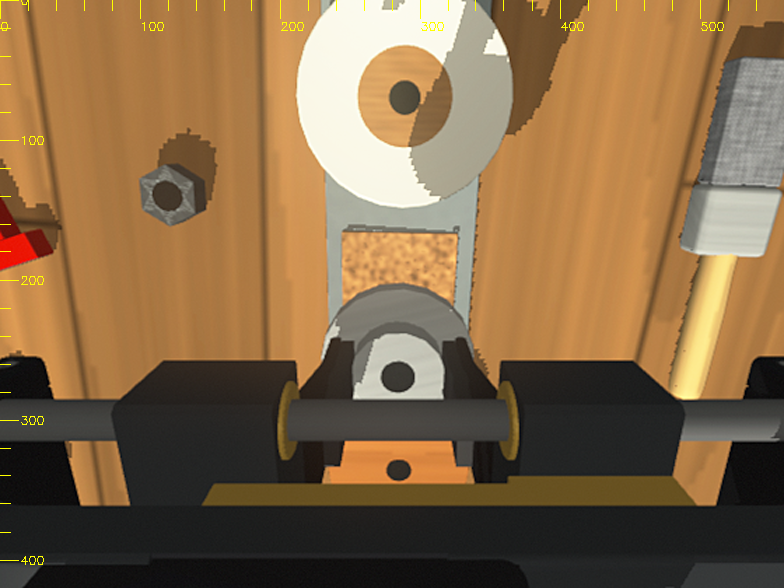

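The view shows the flange held over the middle pad with its bore at (284.3,269.3). The pad's far edge runs from (244.3,165) to (326.4,165.7). The nut bore is at (120,140), with its hexagon vertices toward image top and bottom.

```bash
python3 -c "
from h import *
c=ld('w7');w=ld('w4')
a=onz(c,(244.3,165),.007);b=onz(c,(326.4,165.7),.007);e=b-a;print(a,b,np.linalg.norm(e))
n=np.array([e[1],-e[0],0])/np.linalg.norm(e); n*=-np.sign(n[1]);print('padM',(a+b)/2+.035*n)
print('flange held',onz(c,(284.3,269.3),.122),'grind',onz(c,(404/1.4,97/1.4),.029))
print('nut',onz(c,(120,140),.016),tri([(c,(120,140)),(w,(125.7,72.1))]))
i=cv2.imread('pics/w7.png')[105:175,85:165]; cv2.imwrite('pics/nut.png',cv2.resize(i,None,fx=8,fy=8,interpolation=cv2.INTER_CUBIC))
"
```

```text
[0.57258614 0.06592931 0.007     ] [0.64119802 0.07009517 0.007     ] 0.06873823496330435
padM [0.60901325 0.03307658 0.007     ]
flange held [0.60827508 0.03250669 0.122     ] grind [0.60395502 0.14012894 0.029     ]
nut [0.47488691 0.08063411 0.016     ] [0.47456184 0.08078228 0.01613487]
```

View pics/nut.png

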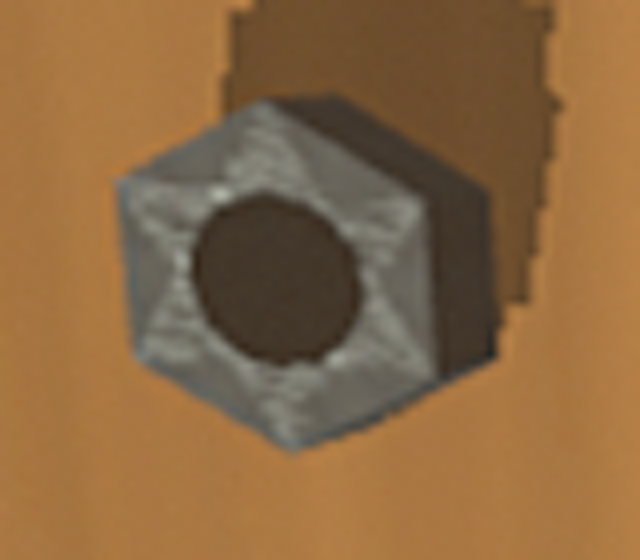

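Emit:
{"op": "drive_tool", "data": {
  "plan": [
    [0,0,0,0.1,0.1,3,1],
    [0,0,0,0.1,0.1,6,1],
    [0,0,0,0.1,0.1,8,1],
    [0,0,0,0.1,0.1,9,1],
    [0,0,0,0.1,0.1,9.25,1],
    [0,0,0,0.1,0.1,9.25,1],
    [0,0,0,0.1,0.1,9.25,-0.2],
    [0,0,0,0.1,0.1,9.25,-0.2]
  ]
}}

```text
time_s: 20.55
ee_pos: [0.6107, 0.0337, 0.0352]
eef_rot: [[-0.07, 0.998, 0.002], [0.998, 0.07, -0.0], [-0.0, 0.002, -1.0]]
wrist_force: [-0.5, -0.6, 0.2]
opening: 0.538
grasp_force: 0.0
```

Emit:
{"op": "drive_tool", "data": {
  "plan": [
    [0,0,0,0,0,-2,-0.2],
    [0,0,0,0,0,-6,-0.2],
    [0,0,0,0.5,-1.5,-9.5,-0.2],
    [0,0,-1,2,-5,-9.5,-0.2],
    [0,0,-2,4,-9,-9,-0.2],
    [0,0,-4,5.4,-12.3,-7,-0.2],
    [0,0,-4,5.6,-13.2,-5,-0.2],
    [0,0,-4,5.6,-13.2,-5,-0.2]
  ]
}}

```text
time_s: 21.55
ee_pos: [0.4732, 0.0804, 0.0844]
eef_rot: [[-0.14, 0.99, -0.0], [0.99, 0.14, -0.001], [-0.001, -0.001, -1.0]]
wrist_force: [1.0, -0.2, -0.5]
opening: 0.601
grasp_force: 0.0
```

Emit:
{"op": "drive_tool", "data": {
  "plan": [
    [0,0,0,0,0,0,-0.2],
    [0,0,0,0,0,0,-0.2],
    [0,0,0,0,0,0,-0.2],
    [0,0,0,0,0,0,-0.2],
    [0,0,0,0,0,0,-0.2],
    [0,0,0,0,0,0,-0.2],
    [0,0,0,0,0,0,-0.2],
    [0,0,0,0,0,0,-0.2]
  ]
}}

```text
time_s: 22.55
ee_pos: [0.4741, 0.0802, 0.084]
eef_rot: [[-0.139, 0.99, -0.0], [0.99, 0.139, -0.0], [-0.0, -0.0, -1.0]]
wrist_force: [0.6, -0.5, 0.2]
opening: 0.602
grasp_force: 0.0
```

```bash
python3 -c "
from h import *
snap('w8')
i=cv2.imread('pics/w8.png'); c=ld('w8'); K,R,t=c
p=K@(R@np.array([.4747,.0807,.016])+t); p=p[:2]/p[2]; print('expected nut px',p)
x,y=p.astype(int); g=cv2.cvtColor(i,6)[y-50:y+50,x-50:x+50]
m=((g<75)*255).astype('uint8'); k,l,s,ce=cv2.connectedComponentsWithStats(m)
for j in range(1,k):
    if s[j,4]>60: q=ce[j]+[x-50,y-50]; print(s[j],q,onz(c,q,.016))
"
```

```text
w8 t 22.55 tcp [0.4741 0.0802 0.084 ] q7 -0.18 
 [[-0.139, 0.99, -0.0], [0.99, 0.139, -0.0], [-0.0, -0.0, -1.0]]
expected nut px [285.61031661 226.51175893]
[ 32   7  53  42 418] [294.83492823 203.76794258] [0.47871948 0.09841955 0.016     ]
[ 39  40  23  22 406] [285.16748768 226.48768473] [0.47438333 0.08067426 0.016     ]
[ 0 67  3 33 73] [235.67123288 260.90410959] [0.44188175 0.04869628 0.016     ]
[96 67  4 33 99] [332.90909091 260.82828283] [0.51319809 0.05872796 0.016     ]
```

I have used all my picture views, so from here I check by image code. The nut bore was found at (285.2,226.5), which agrees with the expected place.

Emit:
{"op": "drive_tool", "data": {
  "plan": [
    [0,0,0,0,0,2,-0.1],
    [0,0,0,0,0,4.5,-0.1],
    [0,0,0,0,0,6.2,-0.1],
    [0,0,0,0,0,6.6,-0.1],
    [0,0,0,0,0,6.6,-0.1],
    [0,0,0,0,0,6.6,1],
    [0,0,0,0,0,6.6,1],
    [0,0,0,0,0,6.6,1]
  ],
  "force": 35
}}

```text
time_s: 23.6
ee_pos: [0.4747, 0.0802, 0.0186]
eef_rot: [[-0.139, 0.99, 0.001], [0.99, 0.139, -0.0], [-0.0, 0.001, -1.0]]
wrist_force: [-0.7, -0.2, 2.7]
opening: 0.345
grasp_force: 35.0
```

Emit:
{"op": "drive_tool", "data": {
  "plan": [
    [0,0,0,0,0,0,1],
    [0,0,0,0,0,0,1],
    [0,0,0,0,0,0,1],
    [0,0,0,0,0,-0.5,1],
    [0,0,0,0,0,-3,1],
    [0,0,0,0,0,-7,1],
    [0,0,0,0,0,-11,1],
    [0,0,0,0,0,-11,1]
  ]
}}

```text
time_s: 24.6
ee_pos: [0.4762, 0.0806, 0.1308]
eef_rot: [[-0.139, 0.99, 0.006], [0.99, 0.139, -0.0], [-0.001, 0.006, -1.0]]
wrist_force: [0.5, 0.1, -1.9]
opening: 0.345
grasp_force: 35.0
```

```bash
cat >> h.py <<'E'
def bore(n,X,thr,w=40):
    i=cv2.imread(f'pics/{n}.png'); c=ld(n); K,R,t=c
    p=K@(R@np.array(X)+t); p=p[:2]/p[2]; print('expected px',p)
    x,y=[max(int(v),w) for v in p]; g=cv2.cvtColor(i,6)[y-w:y+w,x-w:x+w]; print('levels',np.percentile(g,[1,10,50,90]))
    k,l,s,ce=cv2.connectedComponentsWithStats(((g<thr)*255).astype('uint8'))
    for j in range(1,k):
        if s[j,4]>40: q=ce[j]+[x-w,y-w]; print(s[j],q,onz(c,q,X[2]))
E
python3 -c "
from h import *
snap('w9'); bore('w9',[.61,.0335,.029],60)"
```

```text
w9 t 24.6 tcp [0.4762 0.0806 0.1308] q7 -0.14 
 [[-0.139, 0.99, 0.006], [0.99, 0.139, -0.0], [-0.001, 0.006, -1.0]]
expected px [427.33849142 282.51309319]
levels [ 22.  27.  32. 120.]
[   0   15   80   65 4905] [424.97247706 290.59469929] [0.61007568 0.02536888 0.029     ]
```

Emit:
{"op": "drive_tool", "data": {
  "plan": [
    [0,0,0,-2,1.9,0,1],
    [0,0,0,-5,4.8,0,1],
    [0,0,0,-8,7.6,0,1],
    [0,0,0,-11,10.4,0,1],
    [0,0,0,-12.8,12.1,0,1],
    [0,0,0,-12.8,12.1,0,1],
    [0,0,0,-12.8,12.1,0,1],
    [0,0,0,-12.8,12.1,0,1]
  ]
}}

```text
time_s: 25.65
ee_pos: [0.6107, -0.0283, 0.1277]
eef_rot: [[-0.141, 0.99, -0.001], [0.99, 0.141, 0.0], [0.0, -0.001, -1.0]]
wrist_force: [0.1, 0.5, -0.3]
opening: 0.347
grasp_force: 35.0
```

```bash
python3 -c "
from h import *
snap('w10'); bore('w10',[.61,.0335,.029],60)"
```

```text
w10 t 25.65 tcp [ 0.6107 -0.0283  0.1277] q7 -0.03 
 [[-0.141, 0.99, -0.001], [0.99, 0.141, 0.0], [0.0, -0.001, -1.0]]
expected px [295.38703077 136.18121186]
levels [ 87.99 158.   235.   240.  ]
```

```bash
python3 -c "
from h import *
for t in(100,130): bore('w10',[.61,.0335,.029],t,30)
i=cv2.cvtColor(cv2.imread('pics/w10.png'),6)
print(i[100:172:4,262:332:4])"
```

```text
expected px [295.38703077 136.18121186]
levels [ 82. 160. 237. 240.]
[ 23  22  16  16 205] [295.54634146 135.43414634] [0.61003547 0.03406142 0.029     ]
expected px [295.38703077 136.18121186]
levels [ 82. 160. 237. 240.]
[ 23  22  16  16 214] [295.42990654 135.5       ] [0.60995613 0.03400112 0.029     ]
[[199 201 125 225 244 244 251 172 172 169 166 164 163 163 129 142 125 125]
 [206 127 246 243 241 241 163 165 164 165 165 165 166 164 163 145 133 149]
 [202 242 238 239 240 249 166 168 166 164 161 161 160 162 162 164 124 112]
 [196 240 240 238 236 152 158 239 241 236 233 165 164 161 159 160 155 117]
 [238 239 240 241 245 241 238 238 237 237 236 237 231 162 163 161 224 228]
 [242 240 239 239 221 236 237 237 237 237 236 236 236 193 164 161 193 245]
 [238 238 239 222 237 237 237 237 238 236 235 234 234 233 153 158 213 236]
 [241 241 241 236 236 235 235 231  76  78 246 237 239 238 205 159 244 240]
 [238 239 240 235 235 237 245  89  92  90  74 239 237 236 235 226 237 237]
 [237 237 239 240 239 239 246  93  92  91  86 238 236 237 237 240 240 240]
 [241 241 240 236 235 235 239  83  92  91  82 237 235 232 232 242 241 239]
 [238 239 239 235 238 238 236 242 181 210 239 238 239 238 235 236 235 236]
 [240 240 241 243 238 239 240 239 239 238 237 237 237 238 236 236 235 225]
 [241 239 239 238 236 238 238 239 239 238 237 236 237 236 236 235 236 202]
 [208 233 234 235 235 238 234 237 236 237 237 227 235 232 233 232 230 200]
 [192 234 237 237 235 235 235 233 235 233 235 237 237 238 239 244 205 188]
 [200 195 217 234 235 237 237 238 240 239 238 237 236 237 230 210 203 199]
 [193 203 210 195 251 238 238 237 236 234 234 235 239 183 197 202 209 199]]
```

Emit:
{"op": "drive_tool", "data": {
  "plan": [
    [0,0,0,2,0.2,0,1],
    [0,0,0,4.5,0.5,0,1],
    [0,0,0,6.2,0.8,1,1],
    [0,0,0,6.2,0.8,3,1],
    [0,0,0,6.2,0.8,4,1],
    [0,0,0,6.2,0.8,4,1],
    [0,0,0,6.2,0.8,4,1],
    [0,0,0,6.2,0.8,4,1]
  ]
}}

```text
time_s: 26.7
ee_pos: [0.6116, 0.0324, 0.0886]
eef_rot: [[-0.138, 0.99, 0.001], [0.99, 0.138, -0.0], [-0.0, 0.001, -1.0]]
wrist_force: [0.8, 0.3, 0.5]
opening: 0.346
grasp_force: 35.0
```

Emit:
{"op": "drive_tool", "data": {
  "plan": [
    [0,0,0,0,0,0,1],
    [0,0,0,0,0,0,1],
    [0,0,0,0,0,0,1],
    [0,0,0,0,0,0,1],
    [0,0,0,0,0,0,1],
    [0,0,0,0,0,0,1],
    [0,0,0,0,0,0,1],
    [0,0,0,0,0,0,1]
  ]
}}

```text
time_s: 27.7
ee_pos: [0.6111, 0.0328, 0.088]
eef_rot: [[-0.139, 0.99, -0.0], [0.99, 0.139, -0.0], [-0.0, -0.0, -1.0]]
wrist_force: [0.8, -0.5, -0.8]
opening: 0.345
grasp_force: 35.0
```

Emit:
{"op": "drive_tool", "data": {
  "plan": [
    [0,0,0,0.1,-0.1,1.5,1],
    [0,0,0,0.1,-0.1,3,1],
    [0,0,0,0.1,-0.1,3.8,1],
    [0,0,0,0.1,-0.1,4.05,1],
    [0,0,0,0.1,-0.1,4.05,1],
    [0,0,0,0.1,-0.1,4.05,1],
    [0,0,0,0.1,-0.1,4.05,0],
    [0,0,0,0.1,-0.1,4.05,0]
  ]
}}

```text
time_s: 28.7
ee_pos: [0.6103, 0.0337, 0.0473]
eef_rot: [[-0.139, 0.99, 0.001], [0.99, 0.139, 0.0], [0.0, 0.001, -1.0]]
wrist_force: [0.2, 0.8, -0.7]
opening: 0.465
grasp_force: 0.0
```

Emit:
{"op": "drive_tool", "data": {
  "plan": [
    [0,0,0,0,0,0,-0.1],
    [0,0,0,0,0,-1,-0.1],
    [0,0,0,0,0,-3,-0.1],
    [0,0,0,0,0,-7,-0.1],
    [0,0,0,-3,0,-8,-0.1],
    [0,0,0,-6,0,-8,-0.1],
    [0,0,0,-6,0,-8,-0.1],
    [0,0,0,-6,0,-8,-0.1]
  ]
}}

```text
time_s: 29.7
ee_pos: [0.6185, -0.0248, 0.1285]
eef_rot: [[-0.139, 0.99, 0.001], [0.99, 0.139, 0.001], [0.001, 0.001, -1.0]]
wrist_force: [0.1, 0.5, 0.2]
opening: 0.55
grasp_force: 0.0
```

```bash
python3 -c "
from h import *
snap('w11'); bore('w11',[.61,.034,.045],80,40)
i=cv2.cvtColor(cv2.imread('pics/w11.png'),6);K,R,t=ld('w11')
p=K@(R@np.array([.61,.034,.029])+t); x,y=(p[:2]/p[2]).astype(int);print(x,y);print(i[y-75:y+60:5,x-65:x+66:5])"
```

```text
w11 t 29.7 tcp [ 0.6185 -0.0248  0.1285] q7 -0.05 
 [[-0.139, 0.99, 0.001], [0.99, 0.139, 0.001], [0.001, 0.001, -1.0]]
expected px [284.26507024 140.83455388]
levels [ 83. 127. 196. 240.]
284 138
[[195 197 200 214 216 217 217 219 220 217 254 253 255 255 255 255 255 255
  255 150 128 132 135 217 214 214 148]
 [194 196 199 216 215 216 216 217 219 219 218 217 223 249 253 255 248 209
  133 139 140 137 135 221 215 216 175]
 [195 195 198 215 217 216 216 217 218 216 216 217 217 215 219 145 145 144
  141 143 139 137 134 181 215 224 176]
 [194 195 197 215 218 217 216 215 216 218 217 217 217 215 141 147 145 141
  142 140 137 136 134 216 214 207 174]
 [194 195 197 212 217 217 223 217 218 219 216 200 146 146 144 142 144 140
  139 138 135 136 129 215 213 171 175]
 [193 194 196 211 212 119 143 180 141 146 142 145 144 145 143 142 141 139
  139 139 137 136 132 214 212 156 173]
 [193 194 194 211 210 185 216 203 223 186 145 145 159 151 149 139 139 140
  138 137 137 135 132 213 213  85 174]
 [192 194 190 213 209 215 220 204 209 150 131 210 175 178 178 162 141 154
  148 125 134 149 174 213 214 179 174]
[... 1448 characters left out ...]
 212 143 177 184 178]
 [192 190 219 217 199 197 197 201 207 239 237 239 239 239 237 237 236 238
  210 199 221 212 210 131 180 182 177]
 [192 190 215 213 215 219 207 208 198 205 225 246 235 235 235 241 207 209
  198 198 197 207 207 179 184 181 176]
 [192 189 213 213 213 211 211 207 208 210 193 224 215 222 220 219 220 187
  215 191 159 208 209 179 187 180 176]
 [192 189 216 213 210 210 211 213 210 210 124 163 133 132 133 133 130 130
  124 132 177 207 217 174 185 178 176]
 [190 190 215 212 211 210 210 212 214 148 134 136 134 134 133 133 133 133
  134 133 131 176 204 134 184 177 177]
 [191 187 213 211 212 212 209 218 132 135 133 133 134 131 133 132 132 134
  132 131 131 133 123 114 178 176 177]]
```

```bash
python3 -c "
from h import *
print('sleeve',onz(ld('w4'),(520,184.3),.039),'want .625 -.187')
print('dresser head end',onz(ld('w6'),(680/1.4,347.5/1.4),.021),'want .5918 .2847')
print(robot.job_done())"
```

```text
sleeve [ 0.62687177 -0.18622595  0.039     ] want .625 -.187
dresser head end [0.58844212 0.29073004 0.021     ] want .5918 .2847
the job is handed in; nothing more can be done
None
```

The job is handed in at about 30 s of the 83 s allowed; no verdict was returned. The flange with the nut on its hub, the dresser and the sleeve are all on their pads, measured from the pictures within about 3 mm of centre, except the dresser at roughly 7 mm (15 mm allowed).

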